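Level the rocking counter display case

TASK

The glass-lidded display case on the counter has just been stocked, and it rocks because its adjustable foot is too short. Shut the lid, stand the red spirit level on the lid along its front edge, and turn the black foot knob (clockwise lengthens the foot) until the bubble stays between its two black lines when the level is pressed down by its end nearest the knob. Finish while still pressing that end of the level with the fingers, gently because it stands over glass, with the foot firm on the counter and the bubble between the lines; leave the other things on the counter alone.

Things in the scene. Friction and masses are not known exactly. Their poses are not given: they have to be found in the camera images.
- case: Wooden display case, 180 deep (its x) x 280 wide (its y), front (-x) to the robot, loose on the counter, about 2.7 kg. Origin: counter height under its middle, z up. Flat top 76 mm up when shut. Plain feet at (75,125), (75,-125), (-75,-125) mm. It is heavier at the back right: left alone it stands level on these; a push of some 5 to 12 N on top near the knob rocks it down onto the adjustable foot.
- lid (a joint): Lid angle (rad): 0 shut, grows as it opens; starts 0.5 to 0.9. Lid 180 x 280 x 10 mm, wooden frame round glass, hinged along the far top edge. The stiff hinge holds it at any angle: push it all the way down on the front part of its upper face (about 1 to 3 N at the front edge).
- lid_hinge (a point): Middle of the lid's hinge line, 66 mm above the counter at the far edge of the case; axes as the case's. The line runs along the case's y; the lid's underside passes through it.
- lid_lip (a point): Middle of the front edge of the lid's upper face, on the wooden front rail (34 mm wide), 180 mm from the hinge line; turns with the lid, z along the outward normal.
- knob_grip (a point): On the axis of the adjustable foot's knob, 100 mm above the counter, the height to grip; axes as the case's. Black upright cylinder, 36 mm in diameter, 85 to 109 mm above the counter, outside the case's left front (case x -65, y 180 mm). It turns easily (0.06 N m), stays at its height and where it is left. Clockwise from above lengthens the foot, 1.8 mm per rad.
- foot: Rubber pad of the adjustable foot, 20 mm in diameter, below the knob; origin: centre of its underside. At the start it hangs 2.4 to 5 mm above the counter, so the knob needs 1.3 to 2.8 rad clockwise. Too short: pressing near the knob tips the case down at its left front. Too long: it lifts the left side.
- level: Spirit level: red and aluminium bar with black ends, 200 mm long (its x), 24 wide (its y), 38 high, 0.24 kg, on the counter left of the case. Origin: centre of its underside. Yellow-green vial in the middle of the top; the top is flat towards both ends. Grip it across its width; press within 30 mm of its end (a dragging fingertip can hold the case half way: push on until it stops).
- bubble (a joint): Bubble's place along the level's x (m), 0 = centred, at most 18 mm. Runs to the higher end, 0.9 mm per mrad, settles in a second. Lines at +-11 mm, bubble 16 mm long: between them when within +-3 mm. Level along the front edge, case pressed at the knob end: each mm the foot is too short moves it 3.2 mm away from the knob, each mm too long about 3 mm towards it.
- bell: Counter bell, 85 mm wide, 58 mm high, at the back left; leave alone. Origin under its centre.
- cup_a: Small clay cup, 51 mm wide, 52 mm high, at the back left; leave alone.
- cup_b: Small clay cup, 52 mm wide, 51 mm high, at the back left; leave alone.
- blue_bobbin: Blue thread bobbin, 32 mm wide, 48 mm high, behind the case; leave alone.
- red_bobbin: Red thread bobbin, 32 mm wide, 48 mm high, behind the case; leave alone.
- bottle: Small green corked bottle, 38 mm wide, 98 mm high, at the back right; leave alone.

How it is judged (in metres and radians):
On the way, in this order (a step that is already met when the one before it is completed fails the run):
1. the lid is shut (value of joint lid below 0.03 rad), for 0.2 s.
2. the level stands on the shut lid along its front edge, let go (value of joint lid below 0.03 rad and z of level in the frame of case between 0.072 and 0.081 m and x of level in the frame of case between -0.085 and -0.02 m and y of level in the frame of case between -0.06 and 0.06 m and angle between the x axis of level and the y axis of case, either way round below 0.2 rad and angle between level's own z axis and vertical below 0.1 rad and contact force between the fingers and level below 0.1 N), for 0.2 s.
At the end, for the whole second after the job is handed in: Lid shut (0.03 rad); level on the front half of the lid, middle within 60 mm of the lid's middle sideways, along the front edge within 0.2 rad; fingers press it with over 3 N, the adjustable foot bears on the counter (over 0.5 N), the bubble is within 3 mm of centre; all at rest (value of joint lid below 0.03 rad and z of level in the frame of case between 0.072 and 0.081 m and x of level in the frame of case between -0.085 and -0.02 m and y of level in the frame of case between -0.06 and 0.06 m and angle between the x axis of level and the y axis of case, either way round below 0.2 rad and angle between level's own z axis and vertical below 0.1 rad and value of joint bubble between -0.003 and 0.003 m and contact force between the fingers and level above 3 N and contact force between foot and anything else above 0.5 N and linear speed of each of level, case below 0.02 m/s); the arm keeps its last pose, push and grip.
It fails at once if the level, and so the glass, pressed with more than 60 N after it stands on the lid (contact force between case and level above 60 N).
It fails at once if a bystander disturbed (distance of any of bell, cup_a, cup_b, blue_bobbin, red_bobbin, bottle from where it was at the start of the episode above 0.03 m).
It also fails if it takes over 72 s, if anything falls off the work surface, if the arm or the gripper's body presses on something with over 40 N, if the wrist force passes 120 N, or if a joint passes its speed limit or range.

ROBOT

A 6-joint arm with a two-finger parallel gripper is mounted at the origin on a cart in front of the work surface, level with it; the furniture and walls round the work are solid. World frame = base frame: x ahead of the robot, y to its left, z up, the work surface at z = 0. Lengths are in mm, angles in degrees, forces in N, time in s.
With the tool pointing down it reaches from about 275 to 825 mm from the base axis. Payload 4.9 kg.
Tool frame: the origin (TCP) lies midway between the tips of the shut fingers; the grasp point (between the pads) lies 19 mm behind it; z points along the fingers, y is the line along which they close (so a half turn about z gives the same grasp; the last joint's range is limited). The gripper opens to 85 mm and grips with 20 to 120 N. Pads are 22 mm wide; open, the fingers measure 114 mm over their backs; the gripper's body (76 mm by 85 mm) begins 54 mm behind the grasp point. The pads swing forward as they close: fully open they stand 13 mm farther back than shut.
Start: joints at [35.397, 18.69, -11.035, 60.275, 0, 82.311], TCP at [401.684, 375.724, 231.281] pointing down, gripper open.
Joint ranges: [-152.03, 152.03], [-55.5, 102.48], [-74.3, 77.21], [-110.64, 120.58], [-84.22, 78.4], [-180, 180]. Speed limits (degrees/s): [147.25, 147.25, 180, 180, 180, 180].

INTERFACE

Orientations are given as a 3x3 rotation matrix whose columns are the frame's x, y, z axes.
In Python, from rig import robot gives the robot as it stands.
- The arm moves only by the shell command python3 -m pendant, which reads ROWS from standard input. ROWS is a JSON list of rows, 1 to 5 of them, each an object with the fields aperture (the opening from 0.0 (shut) to 1.0 (fully open)), x, y, z (the shift in mm), ax, ay, az (a rotation vector in degrees); a field left out counts as zero (the opening has to be given); each row is the pose to reach, as a shift and turn from the pose commanded when the command began, along the tool's axes at that moment; what a row does not reach only later rows make up. A row lasts 1/8 s, in which the tool goes at most 62.5 mm and 10.7 degrees, less where a joint would pass 70% of its speed; a pose out of reach is approached as far as the arm can. The fingers move at their own pace and stop on an object; the grip force is fixed at half the most. Time passes only in rows, so rows that do not move let the fingers close. It prints the time, the measured TCP pose, the force, the opening and the grip force at its end. Input that does not fit is refused with a message, and nothing moves.
- robot.sense(): the state, without advancing time (a new reading comes with each control period).
- robot.get_image(name): name is "scene" or "top" or "wrist"; returns the picture (420x560x3 uint8, red, green, blue); there is no depth.
- robot.get_calibration(name): a dict with "fx", "fy", "cx", "cy" (pixels), "R" (3x3) and "t" (3): a world point X has camera coordinates R X + t. Camera axes: x right, y down, z forward; pixel columns grow to the right and rows downward; lengths in mm; the calibration is good to about 2 mm. A picture is of the moment at which its call begins: read the wrist's pose just before it. get_calibration takes no time and is no camera call; for the wrist camera it gives the pose at the moment of the call.
- robot.sign_off(): hands the job in; it is judged then, once.
Trained networks look in the newest picture that a camera, given by its name, has taken for a name from the list of things; names that differ only in an ending like _2 or _b are one class to them, and where a whole thing is asked for, a point or a joint stands for the part that bears it (a point fixed in the world has none). Each returns a list of dicts, best first, with "p" (0 to 1); they miss things now and then, are a little off and sometimes report something else, mostly with a low value. They report only what shows in the picture. A call takes as long as a camera call.
- robot.look_for(camera, query): "position" ([x, y, z] in mm, in world coordinates, good to about 4 mm: the middle of the surface that is visible of it).
The state is a dict: "time": time; "q": joint angles; "joint_vel": joint speeds; "effort": joint torques, N m; "eef_pos": TCP position; "orientation": TCP orientation; "ft_force": force on the tool from outside, world axes, zero at the start; "wrist_torque": the same for the moment, N m; "opening": opening from 0.0 (shut) to 1.0 (fully open); "gripper_force": force on a finger pad.
Only numpy, scipy, OpenCV 4.12 (cv2) and the standard library are available. Lean on these libraries where they do the work, as an engineer would, in place of code of your own. Each camera call takes 0.05 s, during which the arm holds its last target. There are 200 camera calls.

## Working session

There is one attempt and no reset: what is moved stays moved. The work goes in short steps, Python scripts to look and compute and a shell command to move; the robot and the scene stay as the last step left them, time stands still between calls to the robot, and variables do not carry over. Pictures are saved under pics/ and viewed, at most 10 in all, crops included, and the job is handed in when it is done.

```bash
mkdir -p pics; cat > h.py <<'E'
from rig import robot
import cv2, numpy as np
def snap(cam,name,crop=None,scale=1):
    im=robot.get_image(cam)
    if crop: im=im[crop[0]:crop[1],crop[2]:crop[3]]
    if scale!=1: im=cv2.resize(im,None,fx=scale,fy=scale,interpolation=cv2.INTER_CUBIC)
    cv2.imwrite('pics/'+name,im[:,:,::-1])
def ray(cam,u,v,z):
    c=robot.get_calibration(cam);R=np.array(c['R']);t=np.array(c['t'])
    d=R.T@np.array([(u-c['cx'])/c['fx'],(v-c['cy'])/c['fy'],1]);o=-R.T@t
    return o+d*(z-o[2])/d[2]
def proj(cam,X):
    c=robot.get_calibration(cam);p=np.array(c['R'])@np.array(X)+np.array(c['t'])
    return p[0]/p[2]*c['fx']+c['cx'],p[1]/p[2]*c['fy']+c['cy']
E
python3 - <<'E'
from h import *
a=robot.get_image('scene');b=robot.get_image('top')
cv2.imwrite('pics/s0.png',a[:,:,::-1]);cv2.imwrite('pics/t0.png',b[:,:,::-1])
for cam in('scene','top'):
  for n in('case','lid_lip','lid_hinge','knob_grip','level','foot'):
    print(cam,n,[(np.round(d['position']).tolist(),round(d['p'],2)) for d in robot.look_for(cam,n)[:2]])
s=robot.sense();print(s['time'],np.round(s['orientation'],3).tolist(),s['opening'],s['ft_force'])
E
```

```text
scene case [([517.0, -5.0, 56.0], 0.59), ([564.0, -120.0, 98.0], 0.58)]
scene lid_lip [([569.0, -117.0, 100.0], 0.65)]
scene lid_hinge [([519.0, -6.0, 61.0], 0.69)]
scene knob_grip [([517.0, -2.0, 59.0], 0.58)]
scene level [([454.0, 274.0, 20.0], 0.85), ([602.0, 356.0, 32.0], 0.62)]
scene foot []
top case [([512.0, -127.0, 125.0], 0.61)]
top lid_lip [([525.0, -129.0, 136.0], 0.83)]
top lid_hinge [([507.0, -120.0, 123.0], 0.82)]
top knob_grip [([509.0, -123.0, 123.0], 0.75)]
top level [([457.0, 266.0, 36.0], 0.67)]
top foot []
0.7 [[-0.683, 0.73, 0.0], [0.73, 0.683, 0.0], [-0.0, 0.0, -1.0]] 1.0025185136134618 [-0.13850617  1.28353805 -0.16767357]
```

View pics/s0.png

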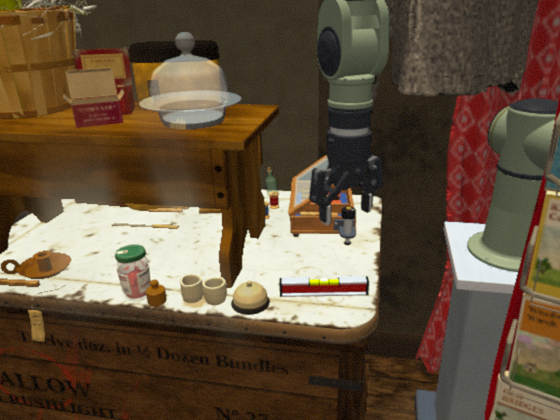

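View pics/t0.png

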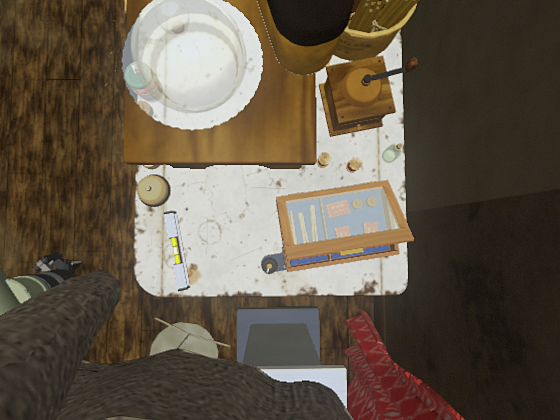

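Scene: case with ajar lid at the arm, level in front (x 280–368, y 286). Top: level from (170,213) to (184,288), knob about (270,264), lid front rail from (285,260) to (412,238). I'll zoom in for corners.

```bash
python3 - <<'E'
from h import *
snap('top','t1.png',(170,300,150,420),2.9)
c=robot.get_calibration('top');print(-np.array(c['R']).T@np.array(c['t']))
for u,v,z in[(270,264,109),(170,213,38),(184,288,38)]: print(np.round(ray('top',u,v,z)))
E
```

```text
[494.4534052   36.10824822 998.882572  ]
[424.  33. 109.]
[547. 283.  38.]
[362. 245.  38.]
```

View pics/t1.png

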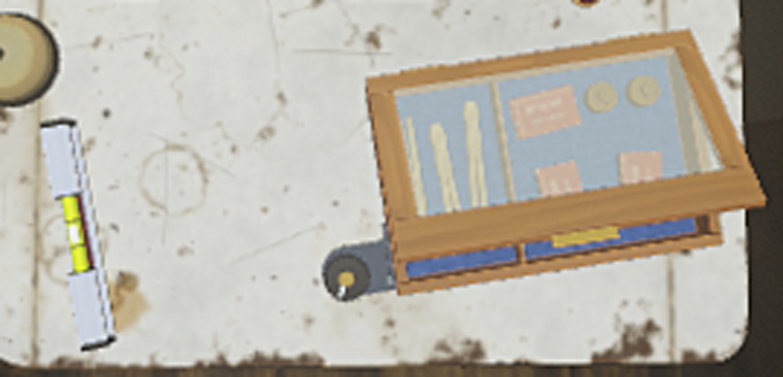

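```bash
cat >> h.py <<'E'
def Rz(a): return np.array([[np.cos(a),-np.sin(a),0],[np.sin(a),np.cos(a),0],[0,0,1]])
E
python3 - <<'E'
from h import *
from scipy.optimize import least_squares
def pts(p):
    x,y,a,th=p; L=lambda r,n,yy:[90-r*np.cos(th)+n*np.sin(th),yy,66+r*np.sin(th)+n*np.cos(th)]
    P=[[-65,180,109],[-90,140,66],[-90,-140,66],L(0,10,140),L(0,10,-140),L(180,0,140),L(180,0,-140)]
    return [Rz(a)@np.array(q)+[x,y,0] for q in P]
px=np.array([(347,278),(400,293),(720,243),(367,77),(690,30),(392,263),(766,205)])/2.9+[150,170]
f=lambda p:(np.array([proj('top',q) for q in pts(p)])-px).ravel()
r=least_squares(f,[480,-120,0.1,0.6],loss='soft_l1');p=r.x
print(np.round(p,3),np.round(f(p).reshape(-1,2),1).tolist())
W=pts(p);print(np.round(W[0]),'lip mid',np.round((W[5]+W[6])/2), 'front mid',np.round((W[1]+W[2])/2))
A=ray('top',150+57/2.9,170+122/2.9,38);B=ray('top',150+96/2.9,170+347/2.9,38)
print('level',np.round((A+B)/2),np.linalg.norm(A-B),np.degrees(np.arctan2((A-B)[1],(A-B)[0])))
E
```

```text
[ 5.10705e+02 -1.33407e+02  1.46000e-01  6.41000e-01] [[-0.4, -0.1], [-0.8, 1.0], [1.5, 0.6], [-0.8, -0.5], [0.1, -0.8], [1.8, -0.2], [-0.2, 0.1]]
[420.  35. 109.] lip mid [ 457. -141.  174.] front mid [ 422. -146.   66.]
level [453. 266.  38.] 194.96669225538986 10.64739560150482
```

```bash
cat >> h.py <<'E'
from scipy.spatial.transform import Rotation as Ro
CA=[510.7,-133.4,0.146]
def cw(x,y,z): return Rz(CA[2])@np.array([x,y,z])+[CA[0],CA[1],0]
def Rt(yaw):  # tool down, tool y axis at world yaw (deg)
    a=np.radians(yaw);y=np.array([np.cos(a),np.sin(a),0]);z=np.array([0,0,-1.]);return np.column_stack([np.cross(y,z),y,z])
def plan(*wps):
    s=robot.sense();p=np.array(s['eef_pos']);R=np.array(s['orientation'])
    print('now',np.round(p,1),'yaw',round(np.degrees(np.arctan2(R[1,1],R[0,1])),1),'q6',round(s['q'][5],1),'F',np.round(s['ft_force'],1),'t',s['time'])
    for t,yaw in wps:
        T=Rt(yaw);d=R.T@(np.array(t)-p);r=np.degrees(Ro.from_matrix(R.T@T).as_rotvec())
        print('to',np.round(t,1),yaw,'->',np.round(d,1),np.round(r,1));p=np.array(t,float);R=T
E
python3 - <<'E'
from h import *
m=(np.array(robot.sense()['eef_pos'])+cw(-38,-60,230))/2
plan((m,72),(cw(-38,-60,230),100.6),(cw(-38,-60,170),100.6),(cw(-72,-60,76),100.6),((453,266,150),100.6),((453,266,30),100.6))
E
```

```text
now [401.7 375.7 231.3] yaw 43.1 q6 82.3 F [0.8 0.4 0.4] t 0.75
to [441.8  88.7 230.7] 72 -> [-237.  -166.8    0.7] [  0.    0.  -28.9]
to [ 481.8 -198.3  230. ] 100.6 -> [-126.8 -260.6    0.7] [  0.    0.  -28.6]
to [ 481.8 -198.3  170. ] 100.6 -> [ 0.  0. 60.] [0. 0. 0.]
to [ 448.2 -203.2   76. ] 100.6 -> [34.   1.3 94. ] [0. 0. 0.]
to [453 266 150] 100.6 -> [-91.  460.3 -74. ] [0. 0. 0.]
to [453 266  30] 100.6 -> [  0.   0. 120.] [0. 0. 0.]
```

```bash
echo '[{"aperture": 0,"x": -237,"y": -167,"az": -29},{"aperture": 0,"x": -237,"y": -167,"az": -29},{"aperture": 0,"x": -237,"y": -167,"az": -29},{"aperture": 0,"x": -237,"y": -167,"az": -29},{"aperture": 0,"x": -237,"y": -167,"az": -29}]' | python3 -m pendant; echo '[{"aperture": 0,"x": -127,"y": -261,"az": -29},{"aperture": 0,"x": -127,"y": -261,"az": -29},{"aperture": 0,"x": -127,"y": -261,"az": -29},{"aperture": 0,"x": -127,"y": -261,"az": -29},{"aperture": 0,"x": -127,"y": -261,"az": -29}]' | python3 -m pendant; python3 - <<'E'
from h import *
plan((cw(-38,-60,185),100.6),(cw(-38,-60,165),100.6),(cw(-60,-60,120),100.6),(cw(-72,-60,76),100.6))
E
```

```text
time: 1.38
eef_pos: [441.8, 86.5, 231.6]
orientation: [[-0.951, 0.308, 0.001], [0.308, 0.951, -0.0], [-0.001, 0.0, -1.0]]
ft_force: [1.2, -0.5, 0.5]
opening: -0.002
gripper_force: 0.0
time: 2.0
eef_pos: [481.8, -196.6, 231.6]
orientation: [[-0.981, -0.192, 0.001], [-0.192, 0.981, -0.0], [-0.001, -0.0, -1.0]]
ft_force: [0.3, 0.0, 0.0]
opening: -0.003
gripper_force: 0.0
now [ 481.8 -196.6  231.6] yaw 101.1 q6 -41.4 F [0.3 0.  0. ] t 2.0
to [ 481.8 -198.3  185. ] 100.6 -> [ 0.3 -1.7 46.6] [-0.   0.   0.5]
to [ 481.8 -198.3  165. ] 100.6 -> [ 0.  0. 20.] [0. 0. 0.]
to [ 460.1 -201.5  120. ] 100.6 -> [22.   0.9 45. ] [0. 0. 0.]
to [ 448.2 -203.2   76. ] 100.6 -> [12.   0.5 44. ] [0. 0. 0.]
```

```bash
echo '[{"aperture": 0,"z": 46},{"aperture": 0,"x": 5,"z": 66},{"aperture": 0,"x": 12,"z": 90},{"aperture": 0,"x": 20,"y": 1,"z": 105}]' | python3 -m pendant; echo '[{"aperture": 0,"x": 8,"z": 20},{"aperture": 0,"x": 14,"z": 35},{"aperture": 0,"x": 15,"z": 44},{"aperture": 0,"x": 15,"z": 48},{"aperture": 0,"x": 15,"z": 51}]' | python3 -m pendant; python3 - <<'E'
from h import *
plan()
E
```

```text
time: 2.5
eef_pos: [461.7, -197.5, 125.4]
orientation: [[-0.981, -0.192, 0.0], [-0.192, 0.981, 0.0], [-0.0, 0.0, -1.0]]
ft_force: [1.8, 0.1, -0.1]
opening: -0.003
gripper_force: 0.5
time: 3.12
eef_pos: [447.3, -200.4, 75.6]
orientation: [[-0.981, -0.192, 0.0], [-0.192, 0.981, -0.0], [-0.0, -0.0, -1.0]]
ft_force: [-6.1, 2.2, 22.6]
opening: 0.003
gripper_force: 11.9
now [ 447.3 -200.4   75.6] yaw 101.1 q6 -43.9 F [-6.1  2.2 22.6] t 3.125
```

```bash
echo '[{"aperture": 0},{"aperture": 0}]' | python3 -m pendant; echo '[{"aperture": 0,"z": -50},{"aperture": 1,"x": -30,"y": 150,"z": -100},{"aperture": 1,"x": -60,"y": 300,"z": -80},{"aperture": 1,"x": -60,"y": 300,"z": -80},{"aperture": 1,"x": -60,"y": 300,"z": -80}]' | python3 -m pendant;  echo '[{"aperture": 1,"x": -30,"y": 165},{"aperture": 1,"x": -30,"y": 165},{"aperture": 1,"x": -30,"y": 165},{"aperture": 1,"x": -30,"y": 165}]' | python3 -m pendant; python3 - <<'E'
from h import *
snap('top','t2.png',(170,300,150,420),2.9)
for c in('top','wrist'):
  if c=='wrist': snap('wrist','w2.png')
  print([(np.round(d['position']).tolist(),round(d['p'],2)) for d in robot.look_for(c,'level')[:2]])
plan(((453,266,50),100.6))
E
```

```text
time: 3.38
eef_pos: [447.3, -200.4, 75.8]
orientation: [[-0.981, -0.192, 0.0], [-0.192, 0.981, -0.0], [-0.0, -0.001, -1.0]]
ft_force: [-2.4, 1.4, 5.5]
opening: 0.001
gripper_force: 2.9
time: 4.0
eef_pos: [448.5, 48.4, 153.3]
orientation: [[-0.981, -0.192, 0.002], [-0.192, 0.981, 0.0], [-0.002, -0.0, -1.0]]
ft_force: [1.1, 0.0, 0.3]
opening: 0.843
gripper_force: 0.0
time: 4.5
eef_pos: [445.8, 217.0, 152.8]
orientation: [[-0.98, -0.197, 0.001], [-0.197, 0.98, 0.001], [-0.001, 0.001, -1.0]]
ft_force: [1.0, -0.2, 0.1]
opening: 1.0
gripper_force: 0.0
[([499.0, 272.0, 34.0], 0.61)]
[([438.0, 266.0, 38.0], 0.59)]
now [445.8 213.3 152.7] yaw 101.0 q6 6.0 F [ 0.1  0.3 -0.1] t 4.7
to [453 266  50] 100.6 -> [-17.2  50.4 102.6] [-0.  -0.   0.4]
```

View pics/t2.png

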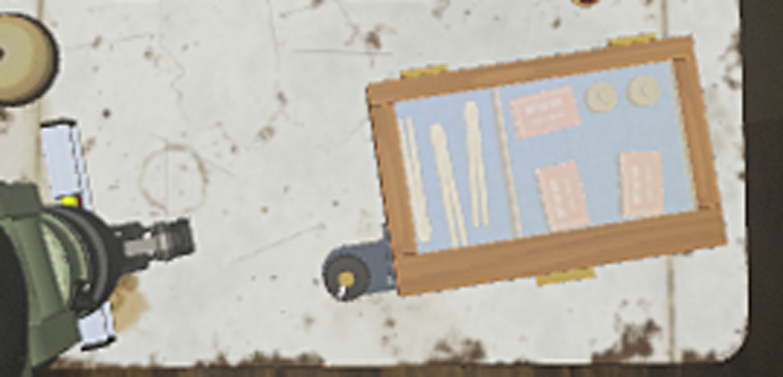

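View pics/w2.png

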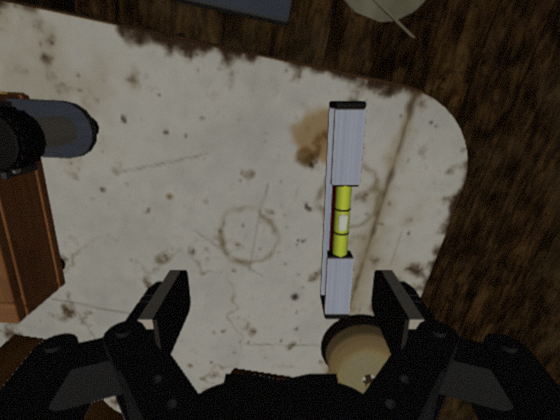

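Lid is shut: corners in the 2.9× crop are (367,85), (692,38), (400,295), (726,245). Wrist view: level ends are at (348,104) and (337,316). I'll refine both.

```bash
python3 - <<'E'
from h import *
px=np.array([(367,85),(692,38),(400,295),(726,245)])/2.9+[150,170]
W=np.array([ray('top',u,v,76) for u,v in px]);c=W.mean(0)
d=(W[0]-W[1]+W[2]-W[3]);a=np.arctan2(-d[0],d[1]);print('case',c,a,np.linalg.norm(W[0]-W[1]),np.linalg.norm(W[2]-W[3]),np.linalg.norm(W[0]-W[2]))
print('knob',ray('top',*(np.array([347,278])/2.9+[150,170]),109))
A=ray('wrist',337,316,38);B=ray('wrist',348,104,38);print(A,B,(A+B)/2,np.linalg.norm(A-B),np.degrees(np.arctan2((A-B)[1],(A-B)[0])))
print(ray('wrist',342,221,38))
E
```

```text
case [ 509.88441222 -133.44270913   76.        ] 0.1427004149491213 278.4913337209815 276.18719620747925 176.26303248624131
knob [420.04411787  34.30471182 109.        ]
[549.27935638 288.60325798  38.        ] [359.58109968 249.02768173  38.        ] [454.43022803 268.81546986  38.        ] 193.7824936124563 11.784239709125742
[453.54783249 268.69368242  38.        ]
```

```bash
echo '[{"aperture": 1,"x": -18.5,"y": 52,"z": 50},{"aperture": 1,"x": -18.5,"y": 52,"z": 100},{"aperture": 1,"x": -18.5,"y": 52,"z": 147},{"aperture": 1,"x": -18.5,"y": 52,"z": 147},{"aperture": 0,"x": -18.5,"y": 52,"z": 147}]' | python3 -m pendant; echo '[{"aperture": 0},{"aperture": 0},{"aperture": 0},{"aperture": 0},{"aperture": 0}]' | python3 -m pendant; echo '[{"aperture": 0},{"aperture": 0,"z": -50},{"aperture": 0,"z": -100},{"aperture": 0,"z": -150},{"aperture": 0,"z": -150}]' | python3 -m pendant;python3 - <<'E'
from h import *
CA[:]=[510,-133.4,0.144]
plan((( 455,80,155),53),(cw(-60,0,150),8.3),(cw(-60,0,90),8.3))
E
```

```text
time: 5.32
eef_pos: [455.1, 268.2, 7.1]
orientation: [[-0.982, -0.191, 0.001], [-0.191, 0.982, 0.0], [-0.001, 0.0, -1.0]]
ft_force: [0.3, 0.9, 1.0]
opening: 0.817
gripper_force: 0.0
time: 5.95
eef_pos: [455.1, 269.4, 7.4]
orientation: [[-0.981, -0.192, 0.003], [-0.192, 0.981, 0.001], [-0.003, 0.001, -1.0]]
ft_force: [-1.2, 0.6, 8.2]
opening: 0.267
gripper_force: 60.2
time: 6.58
eef_pos: [456.6, 269.9, 160.1]
orientation: [[-0.981, -0.192, 0.008], [-0.192, 0.981, 0.003], [-0.008, 0.002, -1.0]]
ft_force: [0.7, -0.6, -2.5]
opening: 0.275
gripper_force: 60.0
now [456.6 269.9 160.1] yaw 101.1 q6 11.5 F [ 0.7 -0.6 -2.5] t 6.575
to [455  80 155] 53 -> [  38.2 -186.1    4.5] [ 0.3  0.4 48.1]
to [ 450.6 -142.   150. ] 8.3 -> [-130.1 -179.9    5. ] [ 0.   0.  44.7]
to [ 450.6 -142.    90. ] 8.3 -> [ 0.  0. 60.] [0. 0. 0.]
```

```bash
echo '[{"aperture": 0,"x": 38,"y": -186,"az": 48},{"aperture": 0,"x": 38,"y": -186,"az": 48},{"aperture": 0,"x": 38,"y": -186,"az": 48},{"aperture": 0,"x": 38,"y": -186,"az": 48},{"aperture": 0,"x": 38,"y": -186,"az": 48}]' | python3 -m pendant; echo '[{"aperture": 0,"x": -130,"y": -180,"z": 5,"az": 45},{"aperture": 0,"x": -130,"y": -180,"z": 5,"az": 45},{"aperture": 0,"x": -130,"y": -180,"z": 5,"az": 45},{"aperture": 0,"x": -130,"y": -180,"z": 5,"az": 45},{"aperture": 0,"x": -130,"y": -180,"z": 5,"az": 45}]' | python3 -m pendant;python3 - <<'E'
from h import *
CA[:]=[510,-133.4,0.144]
plan((cw(-62,0,90),8.3))
E
```

```text
time: 7.2
eef_pos: [451.2, 77.5, 154.5]
orientation: [[-0.796, 0.606, -0.002], [0.606, 0.796, -0.0], [0.002, -0.001, -1.0]]
ft_force: [0.0, -0.0, -2.0]
opening: 0.27
gripper_force: 60.5
time: 7.82
eef_pos: [447.3, -145.1, 149.5]
orientation: [[-0.135, 0.991, -0.002], [0.991, 0.135, 0.0], [0.001, -0.001, -1.0]]
ft_force: [0.6, 0.2, -2.8]
opening: 0.271
gripper_force: 60.6
now [ 447.3 -145.1  149.5] yaw 7.8 q6 55.3 F [ 0.6  0.2 -2.8] t 7.825
to [ 448.6 -142.3   90. ] 8.3 -> [ 2.5  1.8 59.5] [-0.1 -0.  -0.5]
```

```bash
echo '[{"aperture": 0,"x": 2.5,"y": 2,"z": 30},{"aperture": 0,"x": 2.5,"y": 2,"z": 60},{"aperture": 0,"x": 2.5,"y": 2,"z": 64.5},{"aperture": 0,"x": 2.5,"y": 2,"z": 65}]' | python3 -m pendant; echo '[{"aperture": 0,"z": 1},{"aperture": 1,"z": 1},{"aperture": 1,"z": 1},{"aperture": 1,"z": 1}]' | python3 -m pendant; echo '[{"aperture": 1,"z": -40},{"aperture": 1,"z": -80},{"aperture": 1,"z": -110},{"aperture": 1,"z": -110}]' | python3 -m pendant;python3 - <<'E'
from h import *
CA[:]=[510,-133.4,0.144]
snap('wrist','w3.png')
plan((cw(-62,85,150),8.3),(cw(-62,85,114),8.3))
E
```

```text
time: 8.32
eef_pos: [449.6, -139.6, 85.7]
orientation: [[-0.142, 0.99, -0.001], [0.99, 0.142, 0.001], [0.001, -0.001, -1.0]]
ft_force: [1.0, 0.6, -1.8]
opening: 0.268
gripper_force: 60.6
time: 8.82
eef_pos: [450.2, -140.6, 85.2]
orientation: [[-0.141, 0.99, 0.001], [0.99, 0.141, -0.0], [-0.001, 0.001, -1.0]]
ft_force: [0.2, 0.6, 0.1]
opening: 0.894
gripper_force: 0.0
time: 9.32
eef_pos: [451.5, -141.2, 197.1]
orientation: [[-0.141, 0.99, 0.005], [0.99, 0.141, -0.002], [-0.003, 0.004, -1.0]]
ft_force: [0.9, -0.1, -0.4]
opening: 1.003
gripper_force: 0.0
now [ 450.5 -140.7  195.6] yaw 8.1 q6 55.6 F [ 0.4  0.7 -1.6] t 9.375
to [436.4 -58.2 150. ] 8.3 -> [83.8 -2.4 45.4] [ 0.1  0.1 -0.2]
to [436.4 -58.2 114. ] 8.3 -> [ 0.  0. 36.] [0. 0. 0.]
```

View pics/w3.png

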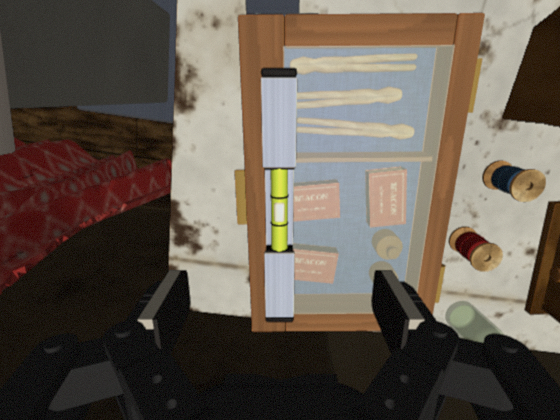

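```bash
echo '[{"aperture": 0,"x": 84,"y": -2,"az": -53},{"aperture": 0,"x": 84,"y": -2,"az": -53},{"aperture": 0,"x": 84,"y": -2,"az": -53},{"aperture": 0,"x": 84,"y": -2,"az": -53},{"aperture": 0,"x": 84,"y": -2,"az": -53}]' | python3 -m pendant; for i in 1 2; do :; done; echo '[{"aperture": 0,"az": -53},{"aperture": 0,"az": -53},{"aperture": 0,"az": -53},{"aperture": 0,"az": -53},{"aperture": 0,"az": -53}]' | python3 -m pendant | head -1; echo '[{"aperture": 0,"az": -53},{"aperture": 0,"az": -53},{"aperture": 0,"az": -53},{"aperture": 0,"az": -53},{"aperture": 0,"az": -53}]' | python3 -m pendant | head -1; echo '[{"aperture": 0,"az": -21},{"aperture": 0,"az": -21},{"aperture": 0,"az": -21}]' | python3 -m pendant
python3 - <<'E'
from h import *
CA[:]=[510,-133.4,0.144]
plan((cw(-62,85,125),188.3),(cw(-62,85,110),188.3))
E
```

```text
time: 10.0
eef_pos: [435.0, -57.1, 193.3]
orientation: [[-0.878, 0.478, -0.002], [0.478, 0.878, 0.001], [0.003, -0.001, -1.0]]
ft_force: [-0.3, -0.1, 0.7]
opening: -0.003
gripper_force: 0.0
time: 10.62
time: 11.25
time: 11.62
eef_pos: [435.1, -57.3, 193.5]
orientation: [[0.139, -0.99, -0.002], [-0.99, -0.139, 0.001], [-0.001, 0.002, -1.0]]
ft_force: [-0.5, 0.0, 0.5]
opening: -0.0
gripper_force: 0.0
now [435.1 -57.3 193.5] yaw -172.0 q6 -115.1 F [-0.5  0.   0.5] t 11.625
to [436.4 -58.2 125. ] 188.3 -> [ 1.2 -1.3 68.5] [ 0.1  0.1 -0.3]
to [436.4 -58.2 110. ] 188.3 -> [ 0.  0. 15.] [0. 0. 0.]
```

```bash
echo '[{"aperture": 0,"x": 1,"y": -1,"z": 40},{"aperture": 0,"x": 1,"y": -1,"z": 68},{"aperture": 0,"x": 1,"y": -1,"z": 77},{"aperture": 0,"x": 1,"y": -1,"z": 79}]' | python3 -m pendant; echo '[{"aperture": 0,"z": 1},{"aperture": 0,"z": 2},{"aperture": 0,"z": 2},{"aperture": 0,"z": 2}]' | python3 -m pendant
```

```text
time: 12.12
eef_pos: [436.8, -58.2, 115.4]
orientation: [[0.139, -0.99, -0.001], [-0.99, -0.139, 0.0], [-0.001, 0.001, -1.0]]
ft_force: [1.5, 0.4, 0.1]
opening: 0.002
gripper_force: 0.0
time: 12.62
eef_pos: [437.4, -58.4, 114.1]
orientation: [[0.141, -0.99, 0.001], [-0.99, -0.141, -0.0], [0.0, -0.001, -1.0]]
ft_force: [0.3, -0.1, -0.5]
opening: 0.0
gripper_force: 0.0
```

```bash
for k in 1; do echo '[{"aperture": 0,"z": 1},{"aperture": 0,"z": 2},{"aperture": 0,"z": 2}]' | python3 -m pendant|sed -n '2p;4p'; echo '[{"aperture": 0,"z": 1},{"aperture": 0,"z": 1}]' | python3 -m pendant|sed -n '2p;4p'; echo '[{"aperture": 0,"z": 1},{"aperture": 0,"z": 1}]' | python3 -m pendant|sed -n '2p;4p'; done
```

```text
eef_pos: [436.8, -57.7, 111.8]
ft_force: [-2.4, 2.0, 5.4]
eef_pos: [436.5, -57.4, 111.1]
ft_force: [-3.7, 3.7, 8.8]
eef_pos: [436.6, -57.3, 110.9]
ft_force: [-7.6, 5.4, 18.7]
```

```bash
echo '[{"aperture": 0,"z": 1},{"aperture": 0,"z": 1}]' | python3 -m pendant|sed -n '2p;4p';  echo '[{"aperture": 0},{"aperture": 0},{"aperture": 0},{"aperture": 0},{"aperture": 0}]' | python3 -m pendant|sed -n '2p;4p'; python3 - <<'E'
from h import *
snap('wrist','w4.png')
print(proj('wrist',cw(-60,0,114)),proj('wrist',cw(-60,-100,114)),proj('wrist',robot.sense()['eef_pos']))
E
```

```text
eef_pos: [436.6, -57.3, 110.7]
ft_force: [-10.4, 5.4, 27.5]
eef_pos: [436.6, -57.3, 110.7]
ft_force: [-8.6, 5.6, 27.1]
(np.float64(276.66914841833295), np.float64(90.25152301489986)) (np.float64(274.0609327795257), np.float64(-255.325149201137)) (np.float64(282.5613298804607), np.float64(271.6248377978323))
```

View pics/w4.png

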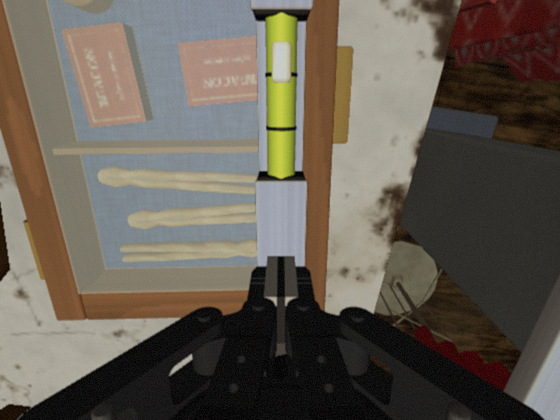

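Wrist view: lines at v=75 and 129 (middle 102), bubble spans 42–82 (centre 62), about 16 mm away from the knob. So the foot is about 5 mm too short, about 2.75 rad.

```bash
echo '[{"aperture": 0,"z": -30},{"aperture": 0,"z": -60},{"aperture": 1,"x": -50,"z": -60},{"aperture": 1,"x": -95,"z": -60},{"aperture": 1,"x": -95,"z": -60}]' | python3 -m pendant; python3 - <<'E'
from h import *
CA[:]=[510,-133.4,0.144]
snap('top','t5.png',(170,300,150,420),2.9)
print(ray('wrist',280,75,112),ray('wrist',280,129,112))
for c in('wrist','top'):print([(np.round(d['position']).tolist(),round(d['p'],2)) for d in robot.look_for(c,'knob_grip')[:2]])
plan((cw(-65,180,130),188.3),(cw(-65,180,82),188.3))
E
```

```text
time: 15.05
eef_pos: [423.2, 37.6, 168.8]
orientation: [[0.145, -0.989, 0.0], [-0.989, -0.145, 0.0], [-0.0, -0.0, -1.0]]
ft_force: [0.1, -0.5, 0.6]
opening: 0.637
gripper_force: 0.0
[438.94033049 -58.14859571 112.        ] [434.5935671  -28.04935573 112.        ]
[([517.0, -106.0, 73.0], 0.93)]
[([525.0, -134.0, 78.0], 0.95)]
now [424.2  35.2 168.7] yaw -171.9 q6 -103.3 F [ 0.4 -0.  -0.8] t 15.2
to [419.8  35.4 130. ] 188.3 -> [-0.8  4.3 38.7] [-0.  -0.  -0.2]
to [419.8  35.4  82. ] 188.3 -> [ 0.  0. 48.] [0. 0. 0.]
```

View pics/t5.png

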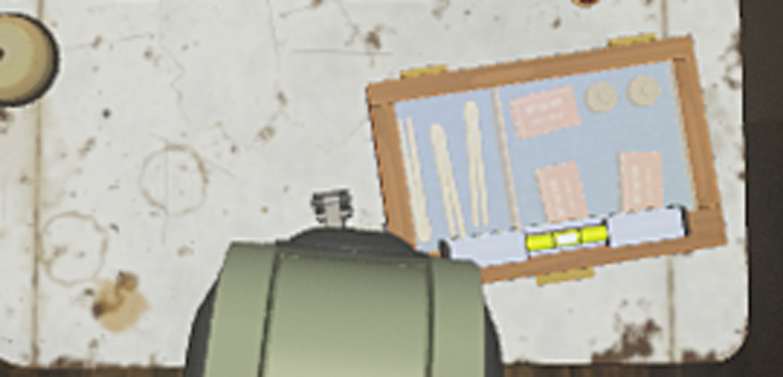

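The case hasn't moved and the level lies along the front edge (crop x 445–685). Next I grip the knob.

```bash
echo '[{"aperture": 1,"x": -1,"y": 4,"z": 30},{"aperture": 1,"x": -1,"y": 4,"z": 60},{"aperture": 1,"x": -1,"y": 4,"z": 87},{"aperture": 1,"x": -1,"y": 4,"z": 87},{"aperture": 0,"x": -1,"y": 4,"z": 87}]' | python3 -m pendant|sed -n '2p;4p'; echo '[{"aperture": 0},{"aperture": 0},{"aperture": 0},{"aperture": 0},{"aperture": 0}]' | python3 -m pendant
```

```text
eef_pos: [420.4, 35.4, 82.4]
ft_force: [0.7, 0.4, 1.2]
time: 16.45
eef_pos: [419.7, 36.2, 81.9]
orientation: [[0.141, -0.99, 0.0], [-0.99, -0.141, 0.0], [-0.0, -0.0, -1.0]]
ft_force: [-2.2, -0.4, 3.3]
opening: 0.399
gripper_force: 60.0
```

```bash
for a in x; do echo '[{"aperture": 0,"az": 53},{"aperture": 0,"az": 53},{"aperture": 0,"az": 53},{"aperture": 0,"az": 53},{"aperture": 0,"az": 53}]' | python3 -m pendant|sed -n '2,4p'; echo '[{"aperture": 0,"az": 53},{"aperture": 0,"az": 53},{"aperture": 0,"az": 53},{"aperture": 0,"az": 53},{"aperture": 0,"az": 53}]' | python3 -m pendant|sed -n '2,4p'; echo '[{"aperture": 0,"az": 50},{"aperture": 0,"az": 50},{"aperture": 0,"az": 50},{"aperture": 0,"az": 50},{"aperture": 0,"az": 50}]' | python3 -m pendant|sed -n '2,4p'; done;  python3 - <<'E'
from h import *
plan()
E
```

```text
eef_pos: [418.8, 36.5, 81.7]
orientation: [[-0.71, -0.704, -0.002], [-0.704, 0.71, 0.001], [0.001, 0.001, -1.0]]
ft_force: [-4.7, 1.8, 6.0]
eef_pos: [418.5, 37.3, 81.7]
orientation: [[-0.99, 0.142, -0.002], [0.142, 0.99, 0.003], [0.002, 0.002, -1.0]]
ft_force: [-4.3, 3.6, 9.9]
eef_pos: [419.7, 37.7, 82.9]
orientation: [[-0.529, 0.849, 0.001], [0.849, 0.529, 0.004], [0.003, 0.002, -1.0]]
ft_force: [-5.1, 5.3, 20.3]
now [419.7  37.7  82.9] yaw 31.9 q6 53.0 F [-5.1  5.3 20.3] t 18.325
```

```bash
echo '[{"aperture": 1},{"aperture": 1},{"aperture": 1},{"aperture": 1}]' | python3 -m pendant|sed -n '2,4p'; echo '[{"aperture": 1,"z": -40},{"aperture": 1,"z": -80},{"aperture": 0,"z": -80,"az": -30},{"aperture": 0,"z": -80,"az": -30},{"aperture": 0,"z": -80,"az": -30}]' | python3 -m pendant|sed -n '2p'; echo '[{"aperture": 0,"az": -53},{"aperture": 0,"az": -53},{"aperture": 0,"az": -53},{"aperture": 0,"az": -53},{"aperture": 0,"az": -53}]' | python3 -m pendant|sed -n '2p';echo '[{"aperture": 0,"az": -53},{"aperture": 0,"az": -53},{"aperture": 0,"az": -53},{"aperture": 0,"az": -53},{"aperture": 0,"az": -53}]' | python3 -m pendant|sed -n '2p'; python3 - <<'E'
from h import *
CA[:]=[510,-133.4,0.144]
plan((cw(-61,85,150),188.3),(cw(-61,85,114),188.3))
E
```

```text
eef_pos: [419.7, 36.1, 81.5]
orientation: [[-0.531, 0.847, -0.0], [0.847, 0.531, -0.0], [0.0, -0.0, -1.0]]
ft_force: [-0.8, -0.6, -0.1]
eef_pos: [419.7, 36.1, 161.8]
eef_pos: [419.6, 36.1, 161.6]
eef_pos: [419.6, 36.1, 161.6]
now [419.6  36.1 161.6] yaw 168.4 q6 -83.6 F [ 0.2  0.1 -0.4] t 20.7
to [437.4 -58.  150. ] 188.3 -> [ 88.6 -36.4  11.6] [  0.   -0.  -19.9]
to [437.4 -58.  114. ] 188.3 -> [ 0.  0. 36.] [0. 0. 0.]
```

```bash
echo '[{"aperture": 0,"x": 89,"y": -36,"z": 10,"az": -20},{"aperture": 0,"x": 89,"y": -36,"z": 10,"az": -20},{"aperture": 0,"x": 89,"y": -36,"z": 30,"az": -20},{"aperture": 0,"x": 89,"y": -36,"z": 44,"az": -20},{"aperture": 0,"x": 89,"y": -36,"z": 46,"az": -20}]' | python3 -m pendant|sed -n '2p;4p'; echo '[{"aperture": 0,"z": 1},{"aperture": 0,"z": 2},{"aperture": 0,"z": 2}]' | python3 -m pendant|sed -n '2p;4p'; echo '[{"aperture": 0,"z": 0.5},{"aperture": 0,"z": 1},{"aperture": 0,"z": 1}]' | python3 -m pendant|sed -n '2p;4p'
```

```text
eef_pos: [435.5, -57.8, 114.7]
ft_force: [-0.0, -0.2, 0.4]
eef_pos: [436.8, -58.2, 114.1]
ft_force: [-0.6, 0.4, 0.7]
eef_pos: [436.9, -58.2, 113.9]
ft_force: [-2.5, 1.1, 10.5]
```

```bash
echo '[{"aperture": 0,"z": 1},{"aperture": 0,"z": 1.5},{"aperture": 0,"z": 1.5},{"aperture": 0,"z": 1.5}]' | python3 -m pendant|sed -n '2p;4p'; echo '[{"aperture": 0},{"aperture": 0},{"aperture": 0},{"aperture": 0},{"aperture": 0}]' | python3 -m pendant|sed -n '1,4p'; python3 - <<'E'
from h import *
snap('wrist','w6.png',(0,200,180,380),3)
E
```

```text
eef_pos: [437.0, -58.2, 113.6]
ft_force: [-7.7, 2.4, 25.3]
time: 23.2
eef_pos: [437.0, -58.2, 113.7]
orientation: [[0.141, -0.99, 0.002], [-0.99, -0.141, -0.0], [0.0, -0.002, -1.0]]
ft_force: [-7.0, 2.6, 25.2]
```

View pics/w6.png

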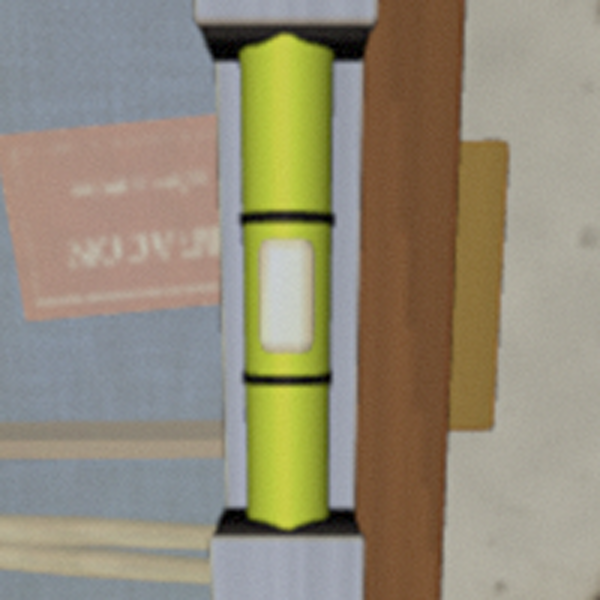

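Lines at v=217 and 379 (middle 298), bubble spans 238–353 (centre 295.5). It is centred within about 0.4 mm while pressed steadily at 25 N, so I'm handing in.

```bash
python3 - <<'E'
from rig import robot
print(robot.sign_off())
E
```

```text
the job is handed in; nothing more can be done
None
```

I handed in the job at about 23 s of the 72 s; no verdict was printed. The lid is shut and the level is on its front edge. The foot is about 4.9 mm longer (156° clockwise), and the bubble reads centred within about 0.4 mm while I press the knob end at a steady 25 N.

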